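# Show-case lid: draw the bolt and hold the lid at its balance

## Task

The lid of the wooden show case needs its spring trimmed. Slide the bolt fully back so that the lid is free, take the lid by its bar handle and raise it past its balance point, keeping hold of it so that it never flies up towards its stop; then ease it back and hold it just below the balance point, clearly under it but not more than about ten degrees, with the bolt still drawn and the ornaments round about left where they are. Finish while still holding the handle with the lid at rest there: do not let go.

Things in the scene. Friction and masses are not known exactly. Their poses are not given: they have to be found in the camera images.
- case: Brown wooden show case fixed to the table, 220 (x) x 380 (y) x 104 mm high. Axes: x away from its front, y to its left, z up. Origin on the table, mid-depth, 200 mm from its right (-y) side. y = -60 to +180 mm: compartment closed by the lid (rim 90 mm high); y = -200 to -60 mm: solid deck, top at 104 mm, with the bolt on it.
- lid: The lid, a pine frame with a glass pane, 210 (x) x 236 (y) x 14 mm, 1.2 kg with its handle. Origin: on the hinge axis (which runs along the case's y) in the middle of the lid's width, at x = +100, y = +60, z = 90 mm of the case, level with the lid's underside. Its axes turn with it and are the case's at angle 0.
- lid_angle (a joint): Lid angle, rad: 0 shut (level), grows as the front rises, stop 1.35. A spring helps: the BALANCE POINT is at 0.90 (52 degrees from shut); below it the lid falls shut by itself, above it it rises by itself to the stop. Raising it from shut takes 2 N at the handle; within 0.1 rad of balance the push is under 0.5 N. Hinge friction negligible. Locked while the bolt lies over its edge.
- handle (a point): Dark steel bow handle at the lid's front edge: round bar 12 mm thick, 110 mm long along the case's y, legs at its ends, middle 90 mm free all round; it turns easily between pads. Origin: bar's middle. Shut, it is 130 mm above the table, 30 mm ahead of the lid and 26 mm above its top. At angle q it is 240 cos q - 40 sin q mm in front of the hinge axis and 240 sin q + 40 cos q mm above it.
- bolt (a joint): Travel of the bolt in m: 0 fully shot (its rod lies 27 mm over the lid's right edge), 0.045 fully back (its stop), sliding towards the case's -y. The lid is free from 0.035. Sliding friction about 2 N.
- bolt_post (a point): Centre of the top of the bolt's upright steel post, 16 mm in diameter, 57 mm over the deck (161 mm over the table), upper 30 mm free all round. At bolt 0 it is at x = -30, y = -100 mm of the case; it moves towards -y with the bolt. The rod below, 10 mm thick, runs in two steel keepers 22 mm high, 26 mm left and 78 mm right of that place.
- tall_decanter: Bystander: black mottled glass decanter with ball stopper, 84 mm in diameter, 252 mm high, to the right of the case; origin under its foot. Leave it alone.
- short_decanter: Bystander: the same kind, 76 mm in diameter, 156 mm high, to the left of the case; origin under its foot.
- brass_bowl: Bystander: brass bowl, 110 mm in diameter, 45 mm high, beside the case; origin under its foot.
- votive: Bystander: small amber glass cup, 48 mm in diameter, 40 mm high, standing on the case's deck behind the bolt; origin under its foot.
- candlestick: Bystander: brass candlestick, 70 mm in diameter, 120 mm high, on the table's right; origin under its foot.
- jar: Bystander: white jar with a wooden cap, 64 mm in diameter, 80 mm high, on the table's right; origin under its foot.
- bud_vase: Bystander: terracotta vase, 76 mm in diameter, 95 mm high, on the table's left; origin under its foot.

How it is judged (in metres and radians):
On the way, in this order (a step that is already met when the one before it is completed fails the run):
1. the bolt is drawn back clear of the lid (value of joint bolt above 0.038 m), for 0.2 s.
2. the lid is raised past its balance point by its handle (value of joint lid_angle above 0.93 rad and contact force between the fingers and lid above 0.1 N), for 0.2 s.
At the end, for the whole second after the job is handed in: The lid rests between 0.69 and 0.875 rad (1.5 to 12 degrees below its balance point at 0.90), still (under 0.05 rad/s), carried by the gripper's fingers on the handle, and the bolt is still drawn (over 35 mm) (value of joint lid_angle between 0.69 and 0.875 rad and velocity of joint lid_angle between -0.05 and 0.05 rad/s and contact force between the fingers and lid above 0.1 N and value of joint bolt above 0.035 m); the arm keeps its last pose, push and grip.
It fails at once if the lid flew up towards its stop (over 1.2 rad) (value of joint lid_angle above 1.2 rad).
It fails at once if a bystander was moved by more than 30 mm (distance of any of tall_decanter, short_decanter, brass_bowl, votive, candlestick, jar, bud_vase from where it was at the start of the episode above 0.03 m).
It also fails if it takes over 54 s, if anything falls off the work surface, if the arm or the gripper's body presses on something with over 40 N, if the wrist force passes 120 N, or if a joint passes its speed limit or range.

## Robot

A 6-joint arm with a two-finger parallel gripper is mounted at the origin on the work surface. World frame = base frame: x ahead of the robot, y to its left, z up, the work surface at z = 0. Lengths are in m, angles in degrees, forces in N, time in s.
With the tool pointing down it reaches from about 0.375 to 0.9 m from the base axis. Payload 3.1 kg.
Tool frame: the origin (TCP) lies midway between the tips of the shut fingers; the grasp point (between the pads) lies 19 mm behind it; z points along the fingers, y is the direction in which the jaws open and shut (so a half turn about z gives the same grasp; the last joint's range is limited). The gripper opens to 87 mm and grips with 3 to 60 N. Pads are 19 mm wide; open, the fingers measure 117 mm over their backs; the gripper's body (75 mm by 190 mm) begins 51 mm behind the grasp point.
Start: joints at [-79.842, 30.224, 82.088, -0, 67.689, -10.227], TCP at [0.218, -0.586, 0.223] pointing down, gripper open.
Joint ranges: [-176.69, 176.69], [-43.24, 126.21], [12.49, 139.97], [-82, 262], [0, 151.66], [-163.58, 163.58]. Speed limits (degrees/s): [159.86, 159.86, 180, 180, 180, 180].

## Interface

Orientations are given as a 3x3 rotation matrix whose columns are the frame's x, y, z axes.
In Python, from rig import bot, capture, get_calibration gives the robot as it stands.
- The arm moves only by the tool play_rows, never from a script. Its arguments are lists of equal length, an entry for each row: "fingers": the closure in counts, from 0 (fully open) to 255 (shut); "linear": the shift along the tool's x, y, z in mm, a list of three; "rot": the turn, a rotation vector about the tool's x, y, z in degrees, a list of three. A call has 1 to 20 rows; each row is the pose to reach, as a shift and turn from the pose commanded when the call began, along the tool's axes at that moment; what a row does not reach only later rows make up. A row lasts 1/10 s, in which the tool goes at most 50 mm and 8.59 degrees, less where a joint would pass 70% of its speed; a pose out of reach is approached as far as the arm can. A call with a gripper value outside its range is refused whole. The fingers move at their own pace and stop on an object; the grip force is fixed at half the most. Time passes only in rows, so rows that repeat a pose let the fingers close. It gives the time, the measured TCP pose, the force and the opening at its end, in the units of the state.
- bot.read_state(): the state, without advancing time (a new reading comes with each control period).
- capture(name): name is "side" or "top"; returns the picture (400x640x3 uint8, red, green, blue); there is no depth.
- get_calibration(name): a dict with "vfov" (degrees; the focal length in pixels is half the picture's height over the tangent of half this angle, whatever the lens; pixels are square), "cx", "cy" (the principal point, pixels), "dist" ([k1, k2, p1, p2, k3] as OpenCV has them; the pictures are not rectified), "camera_from_world" (4x4, takes a point from world to camera coordinates). Camera axes: x right, y down, z forward; pixel columns grow to the right and rows downward; lengths in m; the calibration is good to about 2 mm. A picture is of the moment at which its call begins. get_calibration takes no time and is no camera call.
- bot.hand_in(): hands the job in, once; it reports no verdict.
The state is a dict: "time_s": time; "joint_positions": joint angles; "qvel": joint speeds; "tau": joint torques, N m; "position": TCP position; "tcp_rot": TCP orientation; "force": force on the tool from outside, world axes, zero at the start; "moment": the same for the moment, N m; "opening": opening from 0.0 (shut) to 1.0 (fully open).
Only numpy, scipy, OpenCV 4.12 (cv2) and the standard library are available. Lean on these libraries where they do the work, as an engineer would, in place of code of your own. Each camera call takes 0.05 s, during which the arm holds its last target.

## Working session

There is one attempt and no reset: what is moved stays moved. The work goes in short steps, Python scripts to look and compute and a tool call to move; the robot and the scene stay as the last step left them, time stands still between calls to the robot, and variables do not carry over. Pictures are saved under pics/ and viewed, and the job is handed in when it is done.

Besides the shell and the picture viewer there is one more tool, called after "Emit:" by a JSON object that holds its "op" and its "data". play_rows: Moves the arm, as the interface text tells. Its arguments: {"type":"object","properties":{"fingers":{"type":"array"},"linear":{"type":"array"},"rot":{"type":"array"}},"required":["fingers","linear","rot"]}

```bash
ls; mkdir -p pics; python3 - <<'E'
from rig import bot, capture, get_calibration
import cv2,numpy as np
for n in("side","top"):
    im=capture(n); cv2.imwrite(f"pics/{n}0.png",im[:,:,::-1]); print(n,get_calibration(n))
print(bot.read_state())
E
```

```text
pics
side {'vfov': 45.750910783267415, 'cx': 324.9452997417541, 'cy': 196.23990129562483, 'dist': array([-0.13153757,  0.        ,  0.        ,  0.        ,  0.        ]), 'camera_from_world': array([[-0.7283306 , -0.68508587, -0.01385228,  0.42726888],
       [-0.49821488,  0.54332635, -0.67570586,  0.31309867],
       [ 0.47044285, -0.48523584, -0.73704118,  1.47026147],
       [ 0.        ,  0.        ,  0.        ,  1.        ]])}
top {'vfov': 47.298281401050325, 'cx': 311.69160841628855, 'cy': 196.80027180825266, 'dist': array([-0.00700981,  0.        ,  0.        ,  0.        ,  0.        ]), 'camera_from_world': array([[-0.00702164, -0.99972242,  0.02248974,  0.02238754],
       [-0.99855431,  0.00581132, -0.05343709,  0.53272127],
       [ 0.05329156, -0.02283244, -0.99831793,  1.49150476],
       [ 0.        ,  0.        ,  0.        ,  1.        ]])}
{'time_s': 0.1, 'joint_positions': array([-7.98389257e+01,  3.02749206e+01,  8.21484926e+01, -7.81364393e-04,
        6.76886281e+01, -1.02275050e+01]), 'qvel': array([-0.03633133, -0.07208735, -0.1488736 , -0.00183126,  0.04198892,
        0.06222284]), 'tau': array([-1.65735300e-04, -4.40986705e+01, -1.77150160e+01,  6.35547610e-02,
        5.34051040e-02, -4.98426891e-05]), 'position': array([ 0.21764582, -0.5851851 ,  0.22165881]), 'tcp_rot': array([[ 9.37349703e-01,  3.48389733e-01, -3.57398102e-04],
       [ 3.48389755e-01, -9.37347791e-01,  1.92259230e-03],
       [ 3.34805097e-04, -1.92665516e-03, -9.99998088e-01]]), 'force': array([-1.33494856, -0.85673675, -0.4776603 ]), 'moment': array([ 0.06615758, -0.0740377 , -0.002346  ]), 'opening': 0.9994292081008721}
```

View pics/side0.png

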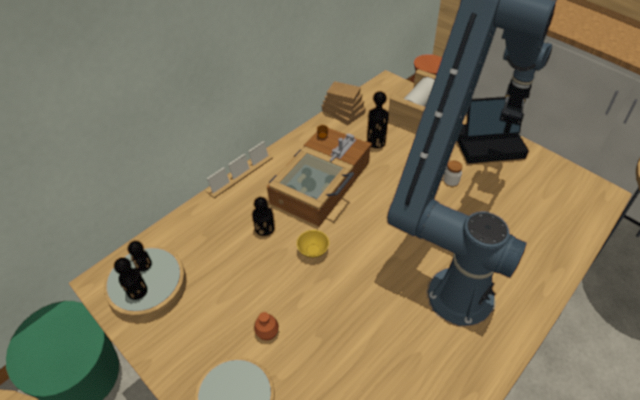

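View pics/top0.png

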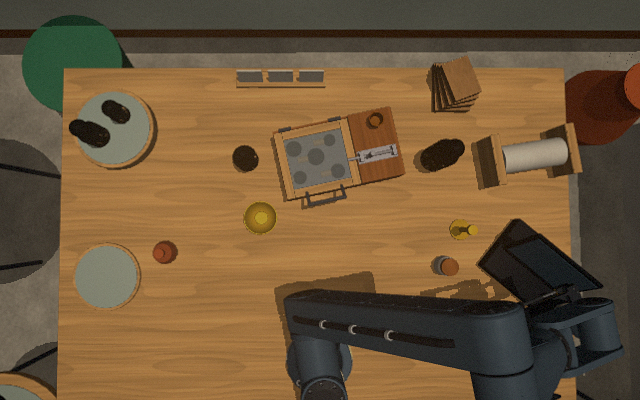

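The top view shows the case at about (340,155), its handle at (325,198) facing the robot, and the bolt at (378,153). I'll zoom in on both views.

```bash
python3 - <<'E'
import cv2
a=cv2.imread("pics/top0.png")[95:220,265:415]; cv2.imwrite("pics/topz.png",cv2.resize(a,None,fx=5,fy=4.8,interpolation=cv2.INTER_CUBIC))
a=cv2.imread("pics/side0.png")[85:235,260:400]; cv2.imwrite("pics/sidez.png",cv2.resize(a,None,fx=4,fy=4,interpolation=cv2.INTER_CUBIC))
E
```

```text
(no output)
```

View pics/topz.png

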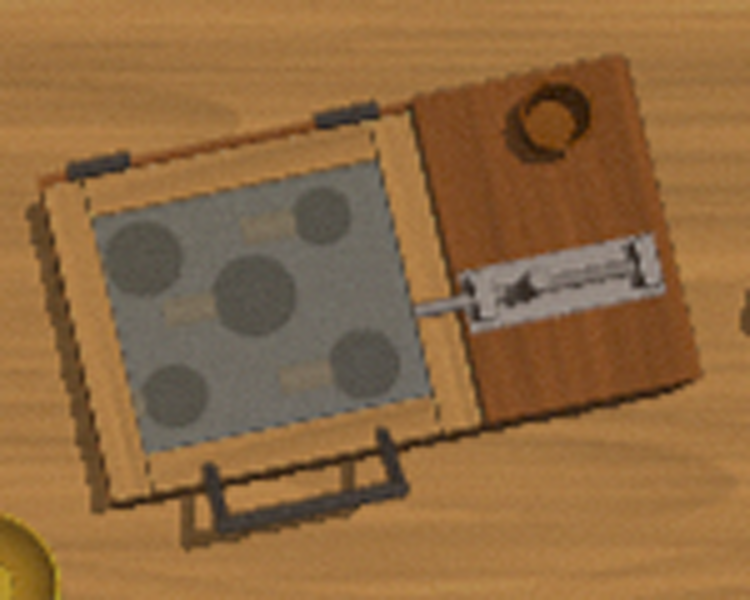

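View pics/sidez.png

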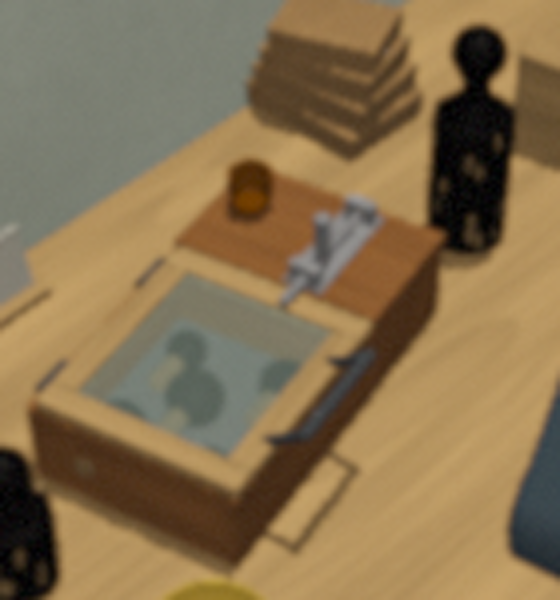

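```bash
cat > h.py <<'E'
import numpy as np, cv2
from rig import bot, capture, get_calibration
def KD(n):
    c=get_calibration(n); f=200/np.tan(np.radians(c['vfov']/2))
    return np.array([[f,0,c['cx']],[0,f,c['cy']],[0,0,1]]),c['dist'],c['camera_from_world']
def plane(n,uv,z):
    K,D,T=KD(n); p=cv2.undistortPoints(np.array(uv,float).reshape(-1,1,2),K,D).reshape(-1,2)
    R=T[:3,:3]; o=-R.T@T[:3,3]; d=np.c_[p,np.ones(len(p))]@R
    s=(np.asarray(z)-o[2])/d[:,2]; return o+d*s[:,None]
def proj(n,X):
    K,D,T=KD(n); r=cv2.Rodrigues(T[:3,:3])[0]
    return cv2.projectPoints(np.array(X,float).reshape(-1,1,3),r,T[:3,3],K,D)[0].reshape(-1,2)
E
python3 - <<'E'
from h import *
z=np.array([[625,57],[700,378],[480,425],[413,97],[222,527],[403,491],[110,505]])
uv=np.c_[265+(z[:,0]-2)/5,95+(z[:,1]-2)/4.8]
h=np.array([.104]*4+[.13,.13,.104])
W=plane("top",uv,h)
C=np.array([[.11,-.2],[-.11,-.2],[-.11,-.06],[.11,-.06],[-.14,.115],[-.14,.005],[-.11,.178]])
wc=W[:,:2].mean(0);cc=C.mean(0)
U,S,Vt=np.linalg.svd((C-cc).T@(W[:,:2]-wc)); R=Vt.T@U.T; t=wc-R@cc
th=np.arctan2(R[1,0],R[0,0]); print(np.degrees(th),t); print((W[:,:2]-(C@R.T+t))*1000)
Cw=lambda x,y,z:np.r_[R@[x,y]+t,z]
post=Cw(-.03,-.1,.161);hd=Cw(-.14,.06,.13);print("post",post,"handle",hd)
P=[post,hd,Cw(-.14,.115,.13),Cw(-.14,.005,.13),Cw(-.11,-.2,.104),Cw(-.11,.18,0),Cw(.11,-.2,.104)]
print((proj("side",P)-[260,85])*4+2); print(((proj("top",P)-[265,95])*[5,4.8]+2)[:1])
np.savez("case.npz",R=R,t=t)
# bystanders
print(plane("top",[[244,158],[260,218],[375,121],[440,155],[460,230],[446,265],[165,252]],[.1,.045,.144,.2,.1,.08,.09]))
E
```

```text
11.87059605937506 [ 0.66433856 -0.05339806]
[[-1.9001027   0.37172073]
 [ 1.91547884  2.05154242]
 [ 0.74402489  3.24169056]
 [ 0.56741074 -2.65689034]
 [-0.01850513 -0.38194559]
 [-0.4648886  -3.20239121]
 [-0.84341803  0.57627343]]
post [ 0.65555032 -0.15743059  0.161     ] handle [ 0.51499038 -0.02347946  0.13      ]
[[322.19364234 220.46670921]
 [339.16929915 395.64409969]
 [306.71033016 436.04037011]
 [370.36368959 356.8132765 ]
 [446.56079144 234.87757584]
 [239.24615492 570.47255707]
 [250.5261385  160.9517154 ]]
[[533.57215476 280.31235288]]
[[ 0.65041084  0.23079914  0.1       ]
 [ 0.46396495  0.18625437  0.045     ]
 [ 0.75621872 -0.17274905  0.144     ]
 [ 0.64309669 -0.35277658  0.2       ]
 [ 0.42181144 -0.44129625  0.1       ]
 [ 0.31175721 -0.4011447   0.08      ]
 [ 0.36063478  0.47527059  0.09      ]]
```

```bash
cat >> h.py <<'E'
from scipy.spatial.transform import Rotation as Ro
d=np.load("case.npz"); CR=d['R']; Ct=d['t']
def cw(x,y,z): return np.r_[CR@[x,y]+Ct,z]
CX=np.r_[CR[:,0],0]
def Rt():  # tool down, tool y along case x
    z=np.array([0,0,-1.]); return np.c_[np.cross(CX,z),CX,z]
def delta(p0,R0,p,R):
    return (R0.T@(np.array(p)-p0))*1000, np.degrees(Ro.from_matrix(R0.T@R).as_rotvec())
E
python3 - <<'E'
from h import *
# tall decanter: side view foot bottom and top view foot
print("dec", plane("side",[[376,141]],[0.03]), plane("side",[[379,97]],[.235]), plane("top",[[457,147]],[.23]), plane("top",[[433,158]],[.0]))
s=bot.read_state(); p0=np.array([.218,-.586,.223]); R0=s['tcp_rot']
print(delta(p0,R0,cw(-.03,-.1,.30),Rt()), Rt())
E
```

```text
dec [[ 0.64277755 -0.36429363  0.03      ]] [[ 0.65520651 -0.37761978  0.235     ]] [[ 0.66163672 -0.3930831   0.23      ]] [[ 0.66194584 -0.39049008  0.        ]]
(array([ 559.47263206, -249.42890446,  -76.33226818]), array([-7.74854860e-02, -9.43290400e-02, -8.14816916e+01])) [[-0.20570199  0.97861468  0.        ]
 [ 0.97861468  0.20570199  0.        ]
 [ 0.          0.         -1.        ]]
```

Emit:
{"op": "play_rows", "data": {"fingers": [0,0,0,0,0,0,0,0,0,0,0,0,0,0,0,0,0,0,0,0], "linear": [[0,0,-25],[0,0,-55],[20,-9,-76],[54,-24,-76],[90,-40,-76],[126,-56,-76],[162,-72,-76],[198,-88,-76],[234,-104,-76],[270,-120,-76],[306,-136,-76],[342,-152,-76],[378,-168,-76],[414,-185,-76],[450,-201,-76],[486,-217,-76],[520,-232,-76],[545,-243,-76],[559.5,-249.4,-76.3],[559.5,-249.4,-76.3]], "rot": [[0,0,0],[0,0,0],[0,0,-4],[0,0,-9],[0,0,-14],[0,0,-19],[0,0,-24],[0,0,-30],[0,0,-35],[0,0,-40],[0,0,-45],[0,0,-50],[0,0,-55],[0,0,-61],[0,0,-66],[0,0,-71],[0,0,-76],[0,0,-80],[0,0,-81.5],[0,0,-81.5]]}}

```text
time_s: 2.1
position: [0.6561, -0.1556, 0.2981]
tcp_rot: [[-0.208, 0.978, -0.001], [0.978, 0.208, 0.0], [0.001, -0.001, -1.0]]
force: [-0.5, -0.2, -0.3]
opening: 1.0
```

Emit:
{"op": "play_rows", "data": {"fingers": [0,0,0,0,0,0,0,0], "linear": [[0,0,15],[0,0,45],[0,0,80],[0,0,110],[0,0,135],[0,0,150],[0,0,158],[0,0,158]], "rot": [[0,0,0],[0,0,0],[0,0,0],[0,0,0],[0,0,0],[0,0,0],[0,0,0],[0,0,0]]}}

```text
time_s: 2.9
position: [0.6546, -0.1577, 0.1402]
tcp_rot: [[-0.205, 0.979, -0.001], [0.979, 0.205, 0.0], [0.001, -0.001, -1.0]]
force: [-0.2, 0.3, -0.1]
opening: 0.999
```

```bash
python3 - <<'E'
from h import *
a=capture("side")[:,:,::-1][60:230,240:420]; cv2.imwrite("pics/s1.png",cv2.resize(a,None,fx=4,fy=3.5,interpolation=cv2.INTER_CUBIC))
print(bot.read_state()['position'],bot.read_state()['force'])
E
```

```text
[ 0.65544269 -0.15782538  0.14134442] [ 0.40513037 -0.15869408 -0.26392708]
```

View pics/s1.png

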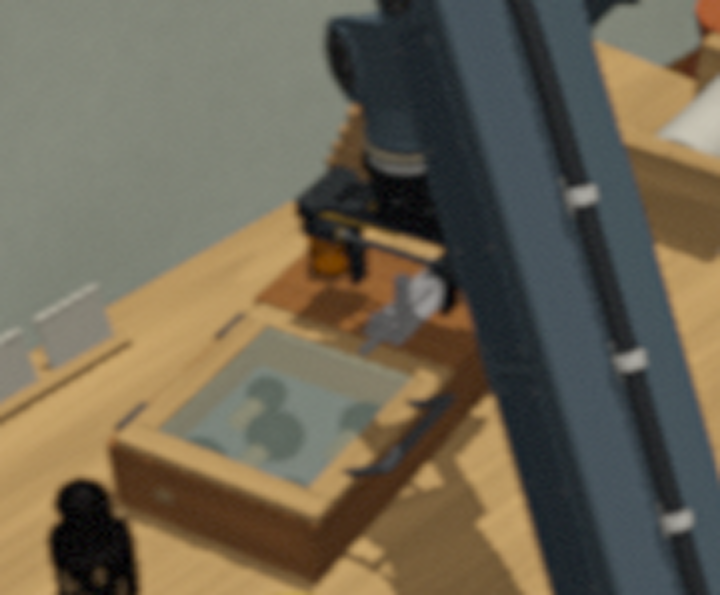

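The fingers straddle the post, at about (425,290) in the zoomed picture, with the jaws along the case's x. The votive is clear behind the rear finger. I'll close the gripper.

Emit:
{"op": "play_rows", "data": {"fingers": [100,200,255,255,255,255,255,255,255,255], "linear": [[0,0,0],[0,0,0],[0,0,0],[0,0,0],[0,0,0],[0,0,0],[0,0,0],[0,0,0],[0,0,0],[0,0,0]], "rot": [[0,0,0],[0,0,0],[0,0,0],[0,0,0],[0,0,0],[0,0,0],[0,0,0],[0,0,0],[0,0,0],[0,0,0]]}}

```text
time_s: 3.95
position: [0.6577, -0.1567, 0.1409]
tcp_rot: [[-0.205, 0.979, 0.006], [0.979, 0.205, 0.001], [-0.0, 0.006, -1.0]]
force: [6.0, 1.3, -5.8]
opening: 0.176
```

Emit:
{"op": "play_rows", "data": {"fingers": [255,255,255,255,255,255,255,255,255,255], "linear": [[-4,0,0],[-10,0,0],[-17,0,0],[-24,0,0],[-31,0,0],[-37,0,0],[-42,0,0],[-45,0,0],[-46,0,0],[-46,0,0]], "rot": [[0,0,0],[0,0,0],[0,0,0],[0,0,0],[0,0,0],[0,0,0],[0,0,0],[0,0,0],[0,0,0],[0,0,0]]}}

```text
time_s: 4.95
position: [0.6664, -0.1979, 0.1409]
tcp_rot: [[-0.206, 0.979, 0.003], [0.979, 0.206, 0.007], [0.006, 0.004, -1.0]]
force: [4.2, 8.9, 0.5]
opening: 0.176
```

```bash
python3 - <<'E'
from h import *
s=bot.read_state(); print(s['position'],s['force'],s['opening'])
a=capture("side")[:,:,::-1][60:230,240:420]; cv2.imwrite("pics/s2.png",cv2.resize(a,None,fx=4,fy=3.5,interpolation=cv2.INTER_CUBIC))
p=s['position'].copy(); p0=[.65764,-.15670]; print("moved",(CR.T@(p[:2]-p0))*1000)
E
```

```text
[ 0.66635494 -0.19785308  0.1408501 ] [4.16713117 8.92160616 0.53052189] 0.17574913163100056
moved [  0.06330096 -42.06569072]
```

View pics/s2.png

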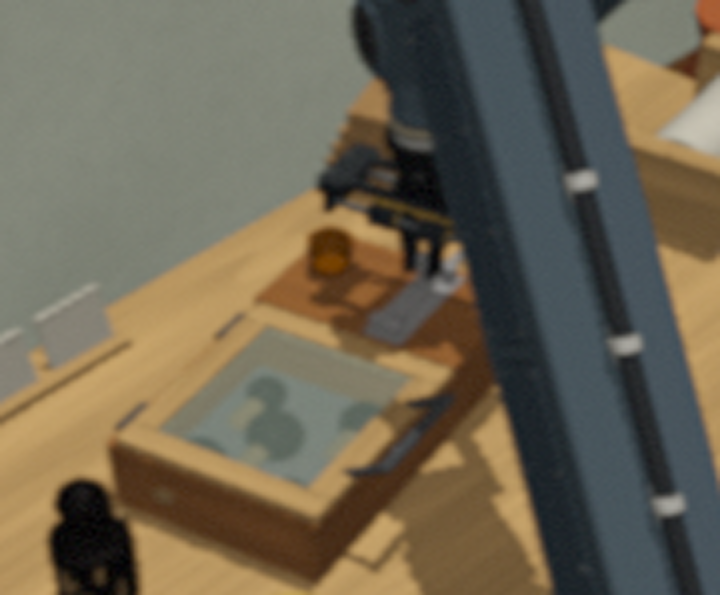

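The rod has cleared the lid, but the measured travel is only about 42 mm. I'll pull a little further to reach the stop.

Emit:
{"op": "play_rows", "data": {"fingers": [255,255,255,255,255,255], "linear": [[-1,0,0],[-2,0,0],[-3,0,0],[-4,0,0],[-4,0,0],[-4,0,0]], "rot": [[0,0,0],[0,0,0],[0,0,0],[0,0,0],[0,0,0],[0,0,0]]}}

```text
time_s: 5.6
position: [0.6664, -0.198, 0.1408]
tcp_rot: [[-0.206, 0.979, 0.001], [0.978, 0.206, 0.013], [0.013, 0.003, -1.0]]
force: [4.0, 15.5, 4.0]
opening: 0.177
```

Emit:
{"op": "play_rows", "data": {"fingers": [255,255,150,60,0,0,0,0,0,0,0,0,0,0], "linear": [[2,0,0],[4,0,0],[4,0,0],[4,0,0],[4,0,0],[4,0,0],[4,0,-10],[4,0,-35],[4,0,-70],[4,0,-105],[4,0,-135],[4,0,-155],[4,0,-160],[4,0,-160]], "rot": [[0,0,0],[0,0,0],[0,0,0],[0,0,0],[0,0,0],[0,0,0],[0,0,0],[0,0,0],[0,0,0],[0,0,0],[0,0,0],[0,0,0],[0,0,0],[0,0,0]]}}

```text
time_s: 7.0
position: [0.665, -0.2025, 0.3021]
tcp_rot: [[-0.206, 0.979, 0.002], [0.979, 0.206, -0.001], [-0.001, 0.002, -1.0]]
force: [0.6, -0.3, 0.0]
opening: 0.994
```

```bash
python3 - <<'E'
from h import *
s=bot.read_state(); print(s['position'],s['force'],s['opening'])
a=capture("side")[:,:,::-1][60:230,240:420]; cv2.imwrite("pics/s3.png",cv2.resize(a,None,fx=4,fy=3.5,interpolation=cv2.INTER_CUBIC))
print((proj("side",[cw(-.03,-.1-b,.161) for b in (0,.035,.042,.045)])-[240,60])*[4,3.5])
pc=np.array([0.,0,0])
# commanded pose: start+moves
R0=np.array([[.93735,.34839,0],[.34839,-.93735,0],[0,0,-1]]);R=Rt()
pc=cw(-.03,-.1,.30)+R@np.array([-46,0,158-160])/1e3
print(pc)
print(delta(pc,R,cw(-.14,.06,.25),R))
E
```

```text
[ 0.66495066 -0.20252085  0.30210555] [ 0.60719789 -0.26706549  0.0407315 ] 0.993659374664368
[[400.19364234 278.65837056]
 [419.09972861 260.09278501]
 [422.82668665 256.43394033]
 [424.41848531 254.87133281]]
[ 0.66501261 -0.20244687  0.302     ]
(array([ 206., -110.,   52.]), array([0., 0., 0.]))
```

View pics/s3.png

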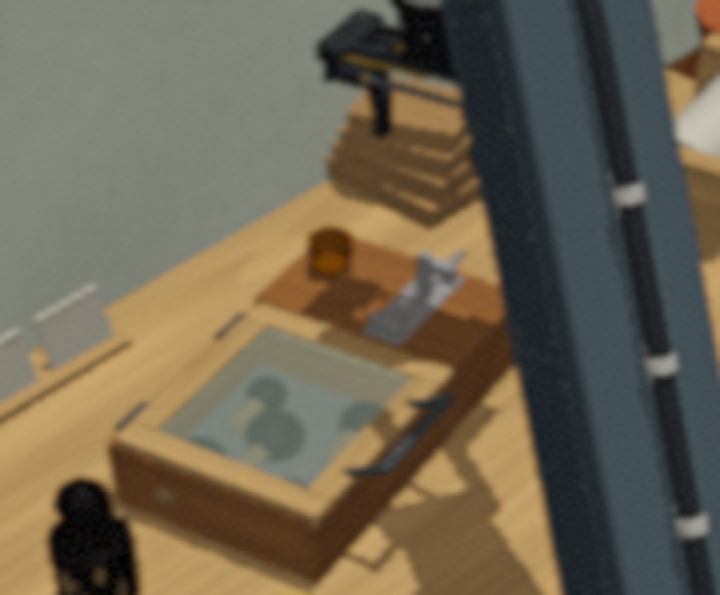

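The post top is at about (424,257), which matches the full-back prediction of (424,255), and the rod is clear of the lid. Next I'll go to the handle.

Emit:
{"op": "play_rows", "data": {"fingers": [0,0,0,0,0,0,0,0,0,0,0,0,0,0,0,0,0], "linear": [[10,-5,0],[35,-18,0],[65,-35,0],[95,-51,0],[125,-67,0],[155,-83,0],[185,-99,0],[201,-107,0],[206,-109,0],[206,-109,20],[206,-109,55],[206,-109,90],[206,-109,125],[206,-109,155],[206,-109,177],[206,-109,188],[206,-109,189]], "rot": [[0,0,0],[0,0,0],[0,0,0],[0,0,0],[0,0,0],[0,0,0],[0,0,0],[0,0,0],[0,0,0],[0,0,0],[0,0,0],[0,0,0],[0,0,0],[0,0,0],[0,0,0],[0,0,0],[0,0,0]]}}

```text
time_s: 8.75
position: [0.5155, -0.0235, 0.1102]
tcp_rot: [[-0.205, 0.979, -0.003], [0.979, 0.205, 0.001], [0.001, -0.003, -1.0]]
force: [0.1, -0.6, -0.1]
opening: 1.0
```

```bash
python3 - <<'E'
from h import *
s=bot.read_state(); print(s['position'],s['force'],s['opening'],s['joint_positions'])
a=capture("side")[:,:,::-1][60:230,240:420]; cv2.imwrite("pics/s4.png",cv2.resize(a,None,fx=4,fy=3.5,interpolation=cv2.INTER_CUBIC))
E
```

```text
[ 0.51551059 -0.02345235  0.11020885] [ 0.07781783 -0.57922125 -0.0999006 ] 1.000026906486895 [-1.50201680e+01  3.17886439e+01  1.03408705e+02 -1.37688820e-02
  4.49592436e+01 -2.68651314e+01]
```

View pics/s4.png

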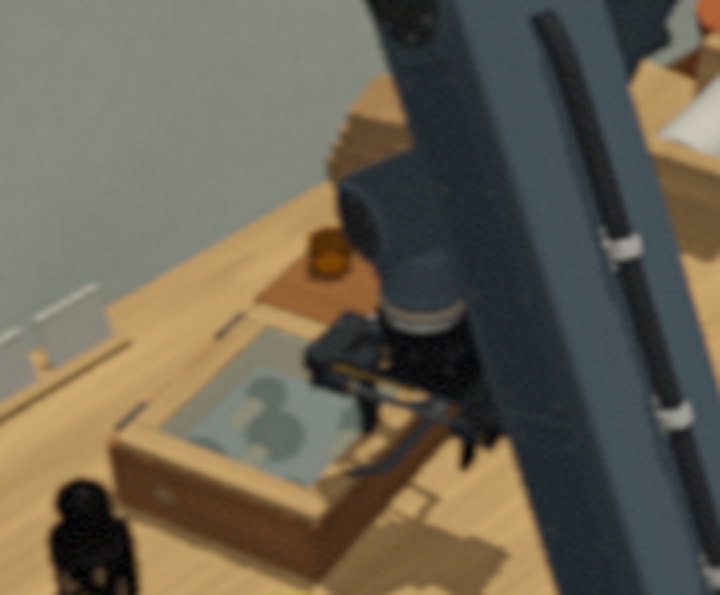

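Emit:
{"op": "play_rows", "data": {"fingers": [80,160,230,255,255,255,255,255,255,255], "linear": [[0,0,0],[0,0,0],[0,0,0],[0,0,0],[0,0,0],[0,0,0],[0,0,0],[0,0,0],[0,0,0],[0,0,0]], "rot": [[0,0,0],[0,0,0],[0,0,0],[0,0,0],[0,0,0],[0,0,0],[0,0,0],[0,0,0],[0,0,0],[0,0,0]]}}

```text
time_s: 9.8
position: [0.5157, -0.023, 0.1118]
tcp_rot: [[-0.206, 0.979, -0.0], [0.979, 0.206, 0.0], [0.0, -0.0, -1.0]]
force: [-1.2, 0.5, 0.0]
opening: 0.171
```

```bash
python3 - <<'E'
from h import *
s=bot.read_state(); print(s['position'],s['force'],s['opening']*87)
print(np.array([(q,240-(240*np.cos(q)-40*np.sin(q)),240*np.sin(q)+40*np.cos(q)-40) for q in np.arange(0,1.05,.05)]).round(2))
E
```

```text
[ 0.51566965 -0.02301665  0.11180658] [-1.16922104  0.46085747  0.0234696 ] 14.866495111947847
[[0.0000e+00 0.0000e+00 0.0000e+00]
 [5.0000e-02 2.3000e+00 1.1950e+01]
 [1.0000e-01 5.1900e+00 2.3760e+01]
 [1.5000e-01 8.6700e+00 3.5420e+01]
 [2.0000e-01 1.2730e+01 4.6880e+01]
 [2.5000e-01 1.7360e+01 5.8130e+01]
 [3.0000e-01 2.2540e+01 6.9140e+01]
 [3.5000e-01 2.8270e+01 7.9870e+01]
 [4.0000e-01 3.4520e+01 9.0300e+01]
 [4.5000e-01 4.1290e+01 1.0041e+02]
 [5.0000e-01 4.8560e+01 1.1017e+02]
 [5.5000e-01 5.6300e+01 1.1955e+02]
 [6.0000e-01 6.4510e+01 1.2853e+02]
 [6.5000e-01 7.3150e+01 1.3709e+02]
 [7.0000e-01 8.2210e+01 1.4521e+02]
 [7.5000e-01 9.1660e+01 1.5286e+02]
 [8.0000e-01 1.0148e+02 1.6003e+02]
 [8.5000e-01 1.1166e+02 1.6671e+02]
 [9.0000e-01 1.2215e+02 1.7286e+02]
 [9.5000e-01 1.3293e+02 1.7849e+02]
 [1.0000e+00 1.4399e+02 1.8357e+02]]
```

Emit:
{"op": "play_rows", "data": {"fingers": [255,255,255,255], "linear": [[0,0,0],[0,0,0],[0,0,0],[0,0,0]], "rot": [[0,0,0],[0,0,0],[0,0,0],[0,0,0]]}}

```text
time_s: 10.2
position: [0.5171, -0.0228, 0.112]
tcp_rot: [[-0.206, 0.979, 0.003], [0.979, 0.206, 0.0], [-0.0, 0.003, -1.0]]
force: [5.9, 2.6, -1.4]
opening: 0.124
```

Emit:
{"op": "play_rows", "data": {"fingers": [255,255,255,255,255,255,255,255,255,255,255,255,255,255,255,255,255,255], "linear": [[0,2.5,-2],[0,3.5,-7],[0,5,-14],[0,7,-24],[0,11,-35],[0,15,-47],[0,19,-58],[0,25,-69],[0,30,-80],[0,36,-90],[0,43,-100],[0,50.5,-110],[0,56,-117],[0,61,-122],[0,64,-126],[0,66.5,-128.5],[0,66.5,-128.5],[0,66.5,-128.5]], "rot": [[0,0,0],[0,0,0],[0,0,0],[0,0,0],[0,0,0],[0,0,0],[0,0,0],[0,0,0],[0,0,0],[0,0,0],[0,0,0],[0,0,0],[0,0,0],[0,0,0],[0,0,0],[0,0,0],[0,0,0],[0,0,0]]}}

```text
time_s: 12.0
position: [0.5779, -0.0099, 0.2412]
tcp_rot: [[-0.206, 0.978, -0.006], [0.978, 0.206, -0.002], [-0.0, -0.006, -1.0]]
force: [-7.0, -3.3, 4.2]
opening: 0.123
```

```bash
python3 - <<'E'
from h import *
s=bot.read_state(); print(s['position'],s['force'],s['opening'])
a=capture("side")[:,:,::-1][40:230,220:420]; cv2.imwrite("pics/s5.png",cv2.resize(a,None,fx=3.5,fy=3,interpolation=cv2.INTER_CUBIC))
g=np.array([.517,-.0228,.112]); d=s['position']-g; fx=240-1000*(CR.T@d[:2])[0]; h=40+1000*d[2]
print("q",np.arctan2(h,fx)-np.arctan2(40,240),np.hypot(h,fx),np.hypot(40,240), 1000*(CR.T@d[:2]))
E
```

```text
[ 0.57792392 -0.00993607  0.24120644] [-6.99814166 -3.25624851  4.24553331] 0.12324707082090462
q 0.5956784128496965 245.39717918882602 243.3105012119288 [6.22671758e+01 5.66548760e-02]
```

View pics/s5.png

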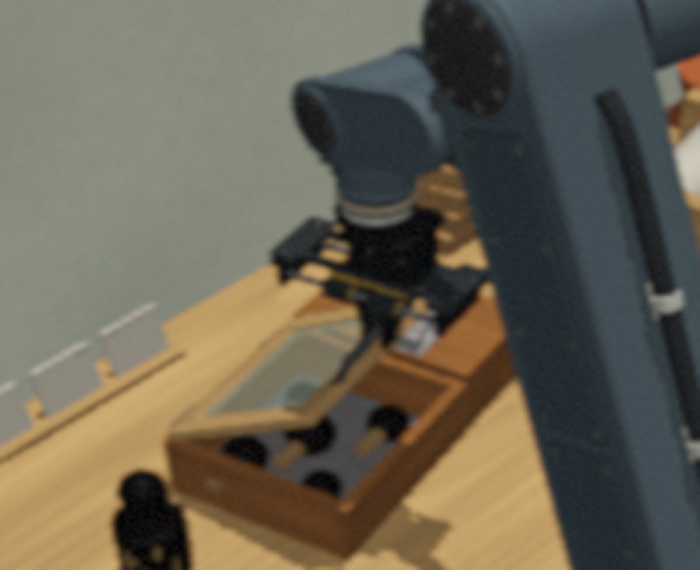

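Emit:
{"op": "play_rows", "data": {"fingers": [255,255,255,255,255,255,255,255,255,255,255,255,255,255,255,255,255,255], "linear": [[0,1,-2],[0,4.5,-5],[0,10.5,-12],[0,17.5,-18.5],[0,25,-24.5],[0,33,-30],[0,41,-35.5],[0,49.5,-40.5],[0,55.5,-44.5],[0,62,-48],[0,66,-50],[0,69,-51.5],[0,71,-52.5],[0,73,-53],[0,73,-53],[0,73,-53],[0,73,-53],[0,73,-53]], "rot": [[0,0,0],[0,0,0],[0,0,0],[0,0,0],[0,0,0],[0,0,0],[0,0,0],[0,0,0],[0,0,0],[0,0,0],[0,0,0],[0,0,0],[0,0,0],[0,0,0],[0,0,0],[0,0,0],[0,0,0],[0,0,0]]}}

```text
time_s: 13.85
position: [0.6525, 0.0057, 0.2957]
tcp_rot: [[-0.206, 0.979, 0.002], [0.979, 0.206, -0.0], [-0.001, 0.002, -1.0]]
force: [-3.8, -0.9, 8.1]
opening: 0.127
```

```bash
python3 - <<'E'
from h import *
s=bot.read_state(); print(s['position'],s['force'],s['opening'])
a=capture("side")[:,:,::-1][40:230,220:420]; cv2.imwrite("pics/s6.png",cv2.resize(a,None,fx=3.5,fy=3,interpolation=cv2.INTER_CUBIC))
g=np.array([.517,-.0228,.112]); d=s['position']-g; fx=240-1000*(CR.T@d[:2])[0]; h=40+1000*d[2]
print("q",np.arctan2(h,fx)-np.arctan2(40,240),np.hypot(h,fx), 1000*(CR.T@d[:2]))
for q in(.9,.97): print((proj("side",[cw(.1-.24*np.cos(q)+.04*np.sin(q),y,.09+.24*np.sin(q)+.04*np.cos(q)) for y in (.115,.06,.005)])-[220,40])*[3.5,3], (proj("side",[cw(.1-.21*np.cos(q)+.014*np.sin(q),y,.09+.21*np.sin(q)+.014*np.cos(q)) for y in (.178,)])-[220,40])*[3.5,3])
E
```

```text
[0.6524959  0.00573431 0.29570054] [-3.81578421 -0.9232406   8.07571622] 0.1271338679859976
q 0.9795756792546523 245.66381754284996 [1.38467844e+02 5.23140191e-02]
[[291.9930799  307.49645948]
 [324.2397719  278.82069107]
 [355.17345155 251.3573646 ]] [[257.69198457 370.15211083]]
[[277.71677432 297.2868624 ]
 [310.25426019 268.82790888]
 [341.47015812 241.57403683]] [[245.83642936 360.62391305]]
```

View pics/s6.png

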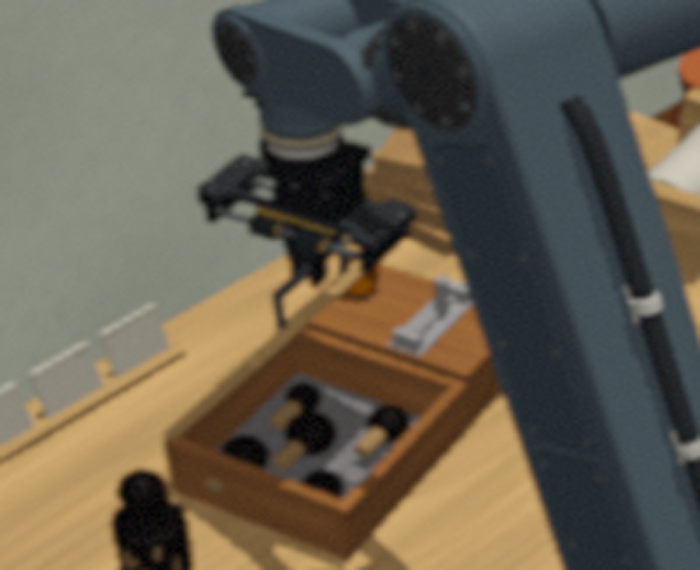

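The lid is almost edge-on. The left end of the handle is at about (277,296), which matches the prediction for 0.97 rad, and the arm pose gives 0.98. I'll ease it back to about 0.785.

Emit:
{"op": "play_rows", "data": {"fingers": [255,255,255,255,255,255,255,255,255,255,255,255,255,255,255,255,255,255], "linear": [[0,0,-1],[0,-2,0],[0,-6.5,2],[0,-10,4],[0,-13,5.5],[0,-16.5,7],[0,-19.5,9],[0,-22.5,11],[0,-26,12.5],[0,-29,14.5],[0,-32,16.5],[0,-35,18.5],[0,-38,20.5],[0,-40,22],[0,-41,22.5],[0,-41,22.5],[0,-41,22.5],[0,-41,22.5]], "rot": [[0,0,0],[0,0,0],[0,0,0],[0,0,0],[0,0,0],[0,0,0],[0,0,0],[0,0,0],[0,0,0],[0,0,0],[0,0,0],[0,0,0],[0,0,0],[0,0,0],[0,0,0],[0,0,0],[0,0,0],[0,0,0]]}}

```text
time_s: 15.7
position: [0.6121, -0.0028, 0.2709]
tcp_rot: [[-0.206, 0.979, -0.0], [0.979, 0.206, -0.0], [-0.0, -0.0, -1.0]]
force: [-3.2, -1.6, 5.3]
opening: 0.121
```

```bash
python3 - <<'E'
from h import *
s=bot.read_state(); print(s['position'],s['force'],s['opening'])
a=capture("side")[:,:,::-1][40:230,220:420]; cv2.imwrite("pics/s7.png",cv2.resize(a,None,fx=3.5,fy=3,interpolation=cv2.INTER_CUBIC))
g=np.array([.517,-.0228,.112]); d=s['position']-g; fx=240-1000*(CR.T@d[:2])[0]; h=40+1000*d[2]
print("q",np.arctan2(h,fx)-np.arctan2(40,240),np.hypot(h,fx), 1000*(CR.T@d[:2]))
for q in(.7,.785,.87): print((proj("side",[cw(.1-.24*np.cos(q)+.04*np.sin(q),y,.09+.24*np.sin(q)+.04*np.cos(q)) for y in (.115,.005)]+[cw(.1-.21*np.cos(q)+.014*np.sin(q),.178,.09+.21*np.sin(q)+.014*np.cos(q))])-[220,40])*[3.5,3])
print((proj("side",[cw(-.03,-.1-b,.161) for b in (.035,.045)])-[220,40])*[3.5,3])
E
```

```text
[ 0.61209419 -0.00280383  0.27093302] [-3.24432874 -1.55725722  5.31518568] 0.1213891311587533
q 0.7829686840006408 244.8952102840728 [9.71738256e+01 7.48288859e-03]
[[329.83729552 339.50560192]
 [391.28238671 282.22419615]
 [288.58922    399.1950332 ]]
[[314.36789037 325.45515938]
 [376.56339622 268.64206891]
 [276.05928194 386.58187402]]
[[297.9711782  312.04838305]
 [360.89916036 255.72981537]
 [262.62569101 374.35330996]]
[[436.71226253 282.93667286]
 [441.36617464 278.46114241]]
```

View pics/s7.png

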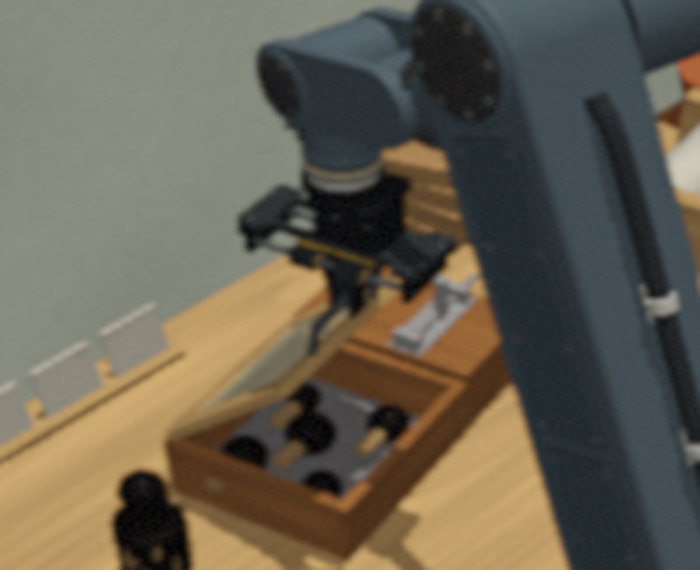

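The left end of the handle is at about (314,325), matching 0.785 rad, and the post is at about (442,280), which is fully back. I'll let the arm settle and then hand in.

Emit:
{"op": "play_rows", "data": {"fingers": [255,255,255,255,255,255,255,255], "linear": [[0,0,0],[0,0,0],[0,0,0],[0,0,0],[0,0,0],[0,0,0],[0,0,0],[0,0,0]], "rot": [[0,0,0],[0,0,0],[0,0,0],[0,0,0],[0,0,0],[0,0,0],[0,0,0],[0,0,0]]}}

```text
time_s: 16.55
position: [0.6121, -0.0028, 0.2709]
tcp_rot: [[-0.206, 0.979, -0.0], [0.979, 0.206, -0.0], [-0.0, -0.0, -1.0]]
force: [-3.6, -1.3, 4.8]
opening: 0.125
```

```bash
python3 - <<'E'
from h import *
s=bot.read_state(); print(s['position'],s['force'],s['opening'],s['qvel'])
cv2.imwrite("pics/t8.png",capture("top")[:,:,::-1])
E
```

```text
[ 0.61208911 -0.00278792  0.27089326] [-3.55215392 -1.25727685  4.77868286] 0.12468074001680231 [ 0.05398651 -0.03899749  0.02649957 -0.00566228  0.02218447 -0.05532803]
```

View pics/t8.png

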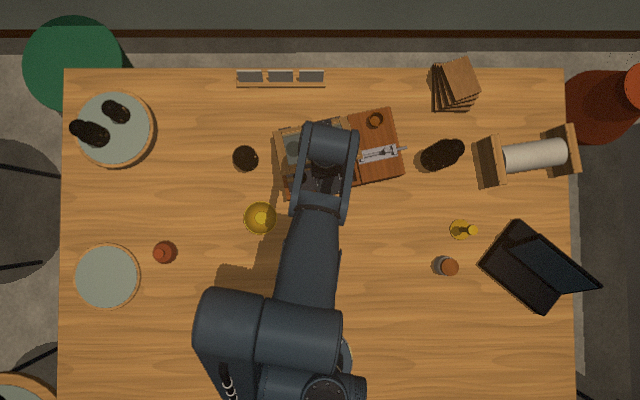

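All the ornaments are at their starting pixels: the bowl at (260,218), the votive at (375,121), the decanters at (245,158) and (442,154), and the others as before. The bolt is back at (383,154), and the lid is at rest.

```bash
python3 -c "
from rig import bot
print(bot.hand_in())"
```

```text
the job is handed in; nothing more can be done
None
```

I drew the bolt back, raised the lid past balance by its bar handle to about 0.98 rad, and eased it down to about 0.78 rad. I handed in at about 16.6 s with the gripper still holding the handle; no verdict was reported.

- **Lid angle:** the arm pose gives 0.783 rad, and the handle's place in the side view matches the prediction for 0.785. That is about 6.7° below balance.
- **Rest and grip:** the arm was still and the fingers were closed on the bar, reading about 11 mm against its 12 mm. A steady force of about 6 N remained at the wrist.
- **Bolt:** the gripper moved only about 42 mm before it stopped moving while the force kept rising, not the full 45 mm. Afterwards the post in the side view matched the fully-back position within about a millimetre, so the difference is probably slip in the grip.
- **Ornaments:** all seven looked unmoved by eye in the last top view; I did not measure them again.

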